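# Clamp the block by the lever behind the guard window

### The arm

A 7-joint arm with a two-finger parallel gripper is mounted at the origin on a cart in front of the work surface, level with it; the furniture and walls round the work are solid. World frame = base frame: x ahead of the robot, y to its left, z up, the work surface at z = 0. Lengths are in m, angles in rad, forces in N, time in s.
With the tool pointing down it reaches from about 0.35 to 0.9 m from the base axis. Payload 8.1 kg.
Tool frame: the origin (TCP) lies at the very end of the fingers, on their centre line; the grasp point (between the pads) lies manip.hold_point_z behind it (manip.hold_point_z is the distance from the TCP to the grasp point, in m); z points along the fingers, y is the direction in which the jaws open and shut (so a half turn about z gives the same grasp; the last joint's range is limited). The gripper opens to 92 mm and grips with 3 to 60 N. Pads are 19 mm wide; open, the fingers measure 130 mm over their backs; the gripper's body (75 mm by 190 mm) begins 47 mm behind the grasp point.
Start: joints at [1.244, 0.434, 0.025, 1.573, -0.012, 1.134, -0.075], TCP at [0.139, -0.609, 0.227] pointing down, gripper open.
Joint ranges: [-2.62, 2.62], [-0.44, 2.09], [-1.27, 1.32], [0.08, 2.57], [-1.32, 4.46], [0.12, 2], [-2.74, 2.74]. Speed limits (rad/s): [2.22, 2.22, 3.01, 3.01, 3.14, 3.14, 3.14].

### API

Orientations are given as a rotation vector (axis times angle).
In Python, from workcell import manip gives the robot as it stands.
- The arm moves only by the shell command python3 -m handwheel 'ROWS' [FORCE]. ROWS is JSON, a list of rows, each a list of 7 numbers: the shift along the tool's x, y, z in mm, then the turn, a rotation vector about the tool's x, y, z in degrees, then the opening, from 0 (shut) to 1 (fully open). In form: [[dx, dy, dz, rx, ry, rz, fingers], ...]. A call has 1 to 8 rows; each row shifts and turns the commanded pose from where the row before left it, along the tool's axes as they then stand; what a row does not reach is not made up. A row lasts 1/8 s, in which the tool goes at most 62.5 mm and 10.7 degrees, less where a joint would pass 70% of its speed; a pose out of reach is approached as far as the arm can. A call is refused whole if a number of a shift passes 62.5 or a number of a turn 10.7, either way. A call with a gripper value outside its range is refused whole. The fingers move at their own pace and stop on an object; FORCE is the grip in N (left out, the last holds). Time passes only in rows, so rows that do not move let the fingers close. It gives the time, the measured TCP pose, the force and the opening at its end, in the units of the state.
- manip.read_state(): the state, without advancing time (a new reading comes with each control period).
- manip.get_image(name): name is "scene" or "top" or "wrist"; returns the picture (400x640x3 uint8, red, green, blue); there is no depth.
- manip.get_calibration(name): a dict with "K" (3x3 intrinsics, pixels), "origin" and "attitude" of the camera in the world; the wrist camera has in their place "hand_eye" (4x4, takes a point from camera to tool coordinates, whose origin is the TCP and whose axes are the flange's). Camera axes: x right, y down, z forward; pixel columns grow to the right and rows downward; lengths in m; the calibration is good to about 2 mm. The wrist camera is an equidistant fisheye: a pixel r from the principal point sees the ray r / f radians off the axis. A picture is of the moment at which its call begins: read the wrist's pose just before it. get_calibration takes no time and is no camera call.
- manip.finish_job(): hands the job in, once; it reports no verdict.
Trained networks look in the newest picture that a camera, given by its name, has taken for a name from the list of things; names that differ only in an ending like _2 or _b are one class to them, and where a whole thing is asked for, a point or a joint stands for the part that bears it (a point fixed in the world has none). Each returns a list of dicts, best first, with "conf" (0 to 1); they miss things now and then, are a little off and sometimes report something else, mostly with a low value. They report only what shows in the picture. A call takes as long as a camera call.
- manip.spot_in(target, camera): "box" ([left, top, right, bottom] in pixels, round what is visible of it).
- manip.silhouettes(target, camera): "mask" (400x640 bool, what is visible of it) and "box" ([left, top, right, bottom] in pixels, round what is visible of it).
- manip.place_of(target, camera): "at" ([row, column] in pixels: a listed point, or the origin of a listed thing).
The state is a dict: "t": time; "joints": joint angles; "joint_velocities": joint speeds; "effort": joint torques, N m; "tcp_pos": TCP position; "eef_rot": TCP orientation; "force": force on the tool from outside, world axes, zero at the start; "moment": the same for the moment, N m; "gripper_width": finger opening in m.
Only numpy, scipy, OpenCV 4.12 (cv2) and the standard library are available. Lean on these libraries where they do the work, as an engineer would, in place of code of your own. Each camera call takes 0.05 s, during which the arm holds its last target.

### The job

Clamp the small wooden block in the guarded bench press. With the fingertips, push the upright wooden plate at the end of the shuttle until the shuttle is fully home against its stop under the ram; then reach down through the window in the guard's roof, press the lever pad fully down so that the ram's foot comes down on the block, and withdraw. Do not touch the guard, do not press the lever before the shuttle is home, only push the plate on its outer face (do not grip it), and leave the loose things round the press where they lie.

Things in the scene. Friction and masses are not known exactly. Their poses are not given: they have to be found in the camera images.
- press: The bench press, fixed to the bench: dark steel base plate 230 (x) x 220 (y) x 12 mm. Origin on the bench top below the middle of the guard; its x axis points away from the robot (turned by the press's yaw, up to about 0.3 rad), y to the left along the shuttle's travel, z up. The ram stands at x = +25 mm, y = 0.
- guard: The guard fixed on the press, same origin and axes as the press: four grey posts, clear panels and a grey sheet roof 4 mm thick whose upper side is 112 mm above the bench. The posts and roof cover x = -100 to +115 mm, y = -88 to +88 mm; on the right (-y) side the space below 74 mm is open for the shuttle. The roof has one window, 92 mm (x) by 90 mm (y). The guard must not be touched.
- window (a point): Centre of the roof window, on the roof's upper side (112 mm above the bench); axes as the press. The opening is 92 mm along x and 90 mm along y.
- shuttle (a joint): Slide of the shuttle that carries the wooden block (40 x 50 x 24 mm), in m: it starts at 0 to 0.03 (out to the right, press -y) and ends at the stop at 0.080 (home, block under the ram); it grows when pushed along the press's +y. Takes about 2.5 N to slide and stays where left.
- push_face (a point): Point on the outer face (facing press -y) of the upright wooden push plate at the shuttle's right end, on its middle line and 80 mm above the bench; axes as the press; it travels with the shuttle. The plate is 90 mm wide along x, 12 mm thick along y, its top 106 mm above the bench. At home this face lies at press y = -165 mm.
- plate_back: Inner side layer (3 mm thick) of the push plate, facing the guard; must not be touched. Origin at the middle of its lower edge, 14 mm above the bench and 10 mm behind (press +y of) the outer face; axes as the press.
- lever (a joint): Hinge of the press lever, in rad: 0 raised (start), 0.27 at its stop, fully down. The hinge lies at the back of the press (x = +90 mm, 75 mm above the bench), the lever points to the robot; it takes about 2 to 3 N at the pad and stays where left. It drives the ram down; at the stop the ram's foot meets the block.
- lever_pad (a point): Centre of the upper face of the lever's black square palm pad, 60 x 60 mm, below the window. It travels with the lever: about 102 mm above the bench raised, 70 mm fully down (42 mm below the roof's upper side), always within 5 mm of x = -28 mm, y = 0 of the press.
- spare_dowel: Loose wooden dowel 110 mm long, 18 mm thick, lying left of the press; leave it.
- tape: Loose roll of masking tape, 96 mm across, 24 mm high, lying left of the press; leave it.
- stone: Loose flat slip stone 40 x 100 x 11 mm lying in front and right of the press; leave it.

How it is judged:
On the way, in this order (a step that is already met when the one before it is completed fails the run):
1. the shuttle is home with the lever still up (value of joint shuttle above 0.076 m and value of joint lever below 0.06 rad), for 0.2 s.
2. the lever is fully down (value of joint lever above 0.25 rad and value of joint shuttle above 0.075 m), for 0.2 s.
At the end, for the whole second after the job is handed in: The shuttle is home (0.075 m or more of 0.080), the lever is down (0.25 rad or more of 0.27) and at rest, the loose things lie within 15 mm of where they lay (all of step 2 and velocity of joint lever below 0.02 rad/s and distance of each of spare_dowel, tape, stone from where it was at the start of the episode below 0.015 m); the robot touches nothing.
It fails at once if the guard is touched (contact force between any of the fingers, the arm and guard above 0.3 N).
It fails at once if the lever is pressed before the shuttle is home (value of joint lever above 0.06 rad and value of joint shuttle below 0.07 m).
It fails at once if the push plate is gripped or touched on its inner side (contact force between the fingers and plate_back above 0.3 N).
It fails at once if a loose thing is moved, lifted or carried (distance of any of spare_dowel, tape, stone from where it was at the start of the episode above 0.02 m).
It also fails if it takes over 45 s, if anything falls off the work surface, if the arm or the gripper's body presses on something with over 40 N, if the wrist force passes 120 N, or if a joint passes its speed limit or range.

## Working session

There is one attempt and no reset: what is moved stays moved. The work goes in short steps, Python scripts to look and compute and a shell command to move; the robot and the scene stay as the last step left them, time stands still between calls to the robot, and variables do not carry over. Pictures are saved under pics/ and viewed, and the job is handed in when it is done.

```bash
mkdir -p pics; ls; python3 - <<'E'
from workcell import manip
import cv2, numpy as np
s=manip.read_state()
for k in s: print(k,np.round(s[k],3))
print(manip.hold_point_z)
for n in ["scene","top","wrist"]:
    im=manip.get_image(n); cv2.imwrite(f"pics/{n}0.png",im[:,:,::-1])
    print(n,manip.get_calibration(n))
    for t in ["window","push_face","lever_pad","press","guard","stone","tape","spare_dowel","plate_back"]:
        r=manip.place_of(t,n); print(t,[(np.round(q["at"],1),round(q["conf"],2)) for q in r[:2]])
print(manip.read_state()["t"])
E
```

```text
pics
t 0.0
joints [ 1.244  0.435  0.025  1.574 -0.012  1.134 -0.075]
joint_velocities [-0.001  0.    -0.    -0.001  0.002  0.001  0.   ]
effort [-1.0000e-03 -6.6785e+01  9.8400e-01 -3.1447e+01 -6.1000e-02  4.3000e-02
  0.0000e+00]
tcp_pos [ 0.139 -0.609  0.226]
eef_rot [-3.12  -0.351  0.   ]
force [ 0.568 -0.396  0.004]
moment [ 0.003 -0.026 -0.016]
gripper_width 0.092
0.0188
scene {'K': array([[507.43288072,   0.        , 326.49720166],
       [  0.        , 507.43288072, 194.18173434],
       [  0.        ,   0.        ,   1.        ]]), 'origin': array([0.00614018, 0.65978698, 0.97073826]), 'attitude': array([-0.97230192,  2.55092276, -0.99170783])}
window [(array([178.9, 337.3]), 0.87)]
push_face [(array([124.1, 369.7]), 0.91)]
lever_pad [(array([182. , 338.8]), 0.91)]
press [(array([207.7, 329.6]), 0.7)]
guard [(array([207.6, 329.5]), 0.85)]
stone [(array([175.6, 400.2]), 0.71)]
tape [(array([239.1, 257.9]), 0.88)]
spare_dowel [(array([268.2, 312.4]), 0.89)]
plate_back [(array([148.8, 363.6]), 0.79)]
top {'K': array([[516.33037281,   0.        , 315.05045946],
       [  0.      
[... 489 characters left out ...]
 [(array([245.4, 263.6]), 0.92)]
plate_back [(array([175.8, 419.7]), 0.71)]
wrist {'K': array([[309.70691629,   0.        , 312.19223081],
       [  0.        , 309.70691629, 194.69241344],
       [  0.        ,   0.        ,   1.        ]]), 'hand_eye': array([[ 6.17328872e-04, -9.59036404e-01, -2.83282182e-01,
         7.61477404e-02],
       [ 9.99999755e-01,  6.85342237e-04, -1.40988159e-04,
        -1.24567524e-03],
       [ 3.29358022e-04, -2.83282026e-01,  9.59036592e-01,
        -1.58008825e-01],
       [ 0.00000000e+00,  0.00000000e+00,  0.00000000e+00,
         1.00000000e+00]])}
window []
push_face []
lever_pad []
press []
guard []
stone []
tape []
spare_dowel []
plate_back []
1.5
```

View pics/scene0.png

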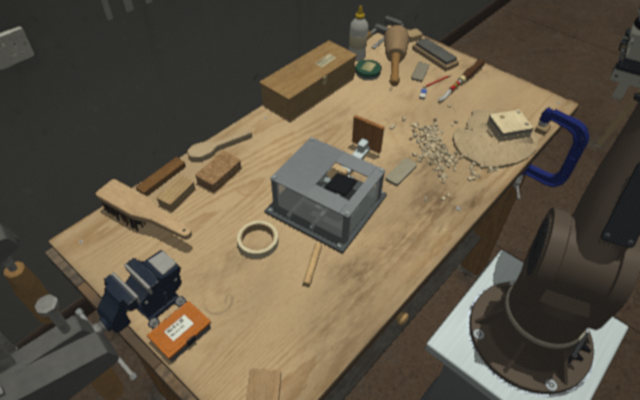

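View pics/top0.png

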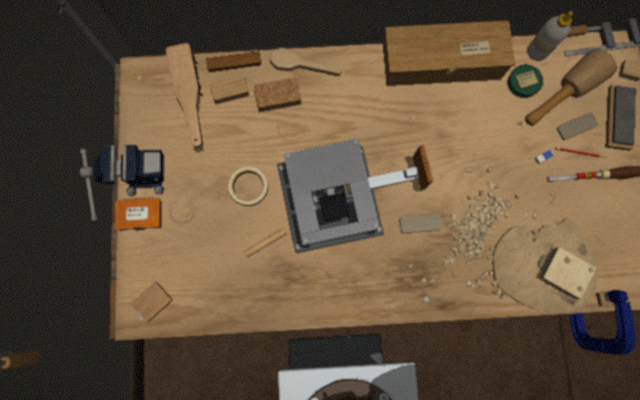

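```bash
cat > h.py <<'E'
import numpy as np
from scipy.spatial.transform import Rotation as R
from scipy.optimize import least_squares
from workcell import manip
def ray(cam,at):
    c=manip.get_calibration(cam);K=c["K"];d=R.from_rotvec(c["attitude"]).apply([(at[1]-K[0,2])/K[0,0],(at[0]-K[1,2])/K[1,1],1])
    return np.array(c["origin"]),d
def atz(cam,at,z):
    o,d=ray(cam,at);return o+d*(z-o[2])/d[2]
def proj(cam,P):
    c=manip.get_calibration(cam);K=c["K"];p=R.from_rotvec(c["attitude"]).inv().apply(np.atleast_2d(P)-c["origin"]);q=p@K.T
    return (q[:,:2]/q[:,2:])[:,::-1]
def tri(a,b):
    A=np.zeros((3,3));y=np.zeros(3)
    for o,d in(a,b):
        d=d/np.linalg.norm(d);M=np.eye(3)-np.outer(d,d);A+=M;y+=M@o
    return np.linalg.solve(A,y)
E
python3 - <<'E'
from h import *
S=dict(window=(178.9,337.3),push_face=(124.1,369.7),lever_pad=(182,338.8),press=(207.7,329.6),stone=(175.6,400.2),tape=(239.1,257.9),spare_dowel=(268.2,312.4),plate_back=(148.8,363.6))
T=dict(push_face=(162.6,425.7),lever_pad=(206.7,332.6),press=(201.1,329.8),stone=(221.6,419.2),tape=(186.1,249.7),spare_dowel=(245.4,263.6),plate_back=(175.8,419.7))
Z=dict(window=.112,push_face=.08,lever_pad=.102,press=0,stone=.005,tape=.012,spare_dowel=.009,plate_back=.014)
for k in S:
    print(k,atz("scene",S[k],Z[k]).round(3), atz("top",T[k],Z[k]).round(3) if k in T else "", tri(ray("scene",S[k]),ray("top",T[k])).round(3) if k in T else "")
E
```

```text
window [0.519 0.013 0.112]  
push_face [ 0.607 -0.227  0.08 ] [ 0.605 -0.214  0.08 ] [ 0.6   -0.212  0.094]
lever_pad [0.516 0.011 0.102] [0.509 0.012 0.102] [0.51  0.014 0.107]
press [0.535 0.018 0.   ] [0.542 0.014 0.   ] [ 0.542  0.013 -0.01 ]
stone [ 0.467 -0.19   0.005] [ 0.477 -0.201  0.005] [ 0.478 -0.206 -0.015]
tape [0.589 0.213 0.012] [0.589 0.209 0.012] [0.591 0.21  0.008]
spare_dowel [0.441 0.186 0.009] [0.441 0.181 0.009] [0.442 0.182 0.003]
plate_back [ 0.598 -0.198  0.014] [ 0.59  -0.212  0.014] [ 0.599 -0.211  0.002]
```

```bash
python3 - <<'E'
import cv2
a=cv2.imread("pics/top0.png")[120:260,260:460];cv2.imwrite("pics/topz.png",cv2.resize(a,None,fx=4,fy=4,interpolation=cv2.INTER_CUBIC))
a=cv2.imread("pics/scene0.png")[105:255,255:425];cv2.imwrite("pics/scenez.png",cv2.resize(a,None,fx=4,fy=4,interpolation=cv2.INTER_CUBIC))
E
```

```text
(no output)
```

View pics/topz.png

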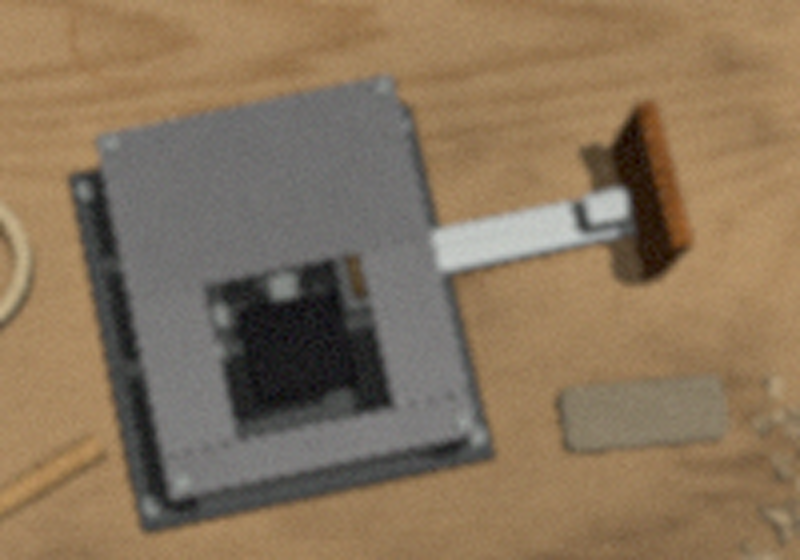

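View pics/scenez.png

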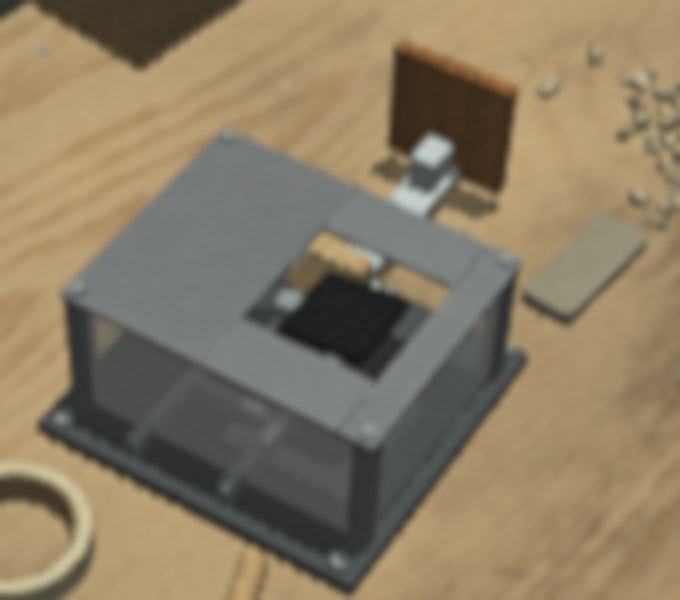

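```bash
python3 - <<'E'
from h import *
import cv2
top=[((115,88,.112),(98,137)),((115,-88,.112),(390,76)),((-100,-88,.112),(478,440)),((-100,88,.112),(170,500)),((115,110,.012),(70,175)),((-115,110,.012),(142,530)),((-115,-110,.012),(492,458))]
sc=[((115,88,.112),(66,293)),((115,-88,.112),(227,133)),((-100,-88,.112),(520,262)),((-100,88,.112),(366,443)),((115,110,.012),(40,428)),((-115,110,.012),(350,592)),((-115,-110,.012),(525,358))]
wt=[(207,284),(358,255),(392,407),(236,437)];ws=[(243,316),(327,228),(455,283),(375,380)]
wc=[(46,45),(46,-45),(-46,-45),(-46,45)]
pt=[(652,100),(690,238)]; ps=[(397,45),(515,92)] # plate top edge; outer (top)
def px(cam,u): 
    o=(260,120) if cam=="top" else (255,105); return np.array([o[1]+u[1]/4-.4,o[0]+u[0]/4-.4])
def f(p,det=False,cams=("top","scene")):
    x,y,a,xw,yw,xs,ys=p[:7];out=[]
    off={"top":p[7:9],"scene":p[9:11]}
    c,s=np.cos(a),np.sin(a)
    W=lambda X,Y,Z:[x+c*X-s*Y,y+s*X+c*Y,Z]
    for cam,L,w in(("top",top,wt),("scene",sc,ws)):
        if cam not in cams: continue
        for (X,Y,Z),u in L: out.append(proj(cam,W(X/1e3,Y/1e3,Z))[0]+off[cam]-px(cam,u))
        for (X,Y),u in zip(wc,w): out.append(proj(cam,W(xw+X/1e3,yw+Y/1e3,.112))[0]+off[cam]-px(cam,u))
    if "top" in cams:
      for X,u in zip((.045,-.045),pt): out.append(proj("top",W(xs+X,ys,.106))[0]+off["top"]-px("top",u))
    out=np.array(out)
    if det: print(out.round(1).tolist())
    return np.r_[out.ravel(),np.array(p[7:])*.5]
for cams in (("top",),("scene",),("top","scene")):
    r=least_squares(f,[.54,.015,.19,-.03,0,0,-.22,0,0,0,0],kwargs=dict(cams=cams),loss="soft_l1");print(cams,r.x.round(4),r.cost)
f(r.x,True)
x,y,a,xw,yw,xs,ys=r.x[:7];c,s=np.cos(a),np.sin(a)
for n,X,Y in(("window",xw,yw),("pad",-.028,0),("face",xs,ys),("homeface",0,-.165)): print(n,x+c*X-s*Y,y+s*X+c*Y)
E
```

```text
('top',) [ 0.538   0.0136  0.1425 -0.0304 -0.0006  0.0292 -0.2328 -0.2581 -0.2534
  0.      0.    ] 14.290121073285299Traceback (most recent call last):
  File "<stdin>", line 25, in <module>
    return func(*args, **kwargs)
    result = trf(vector_fun.fun, vector_fun.jac, x0, f0, J0, lb, ub, ftol, xtol,
                 gtol, max_nfev, x_scale, loss_function, tr_solver,
                 tr_options.copy(), verbose, callback=callback_wrapped)
    return trf_no_bounds(
        fun, jac, x0, f0, J0, ftol, xtol, gtol, max_nfev, x_scale,
        loss_function, tr_solver, tr_options, verbose, callback=callback)
    J = jac(x)
    self._update_jac()
    ~~~~~~~~~~~~~~~~^^
    self.J = self.jac_wrapped(xp_copy(self.x), f0=self.f)
             ~~~~~~~~~~~~~~~~^^^^^^^^^^^^^^^^^^^^^^^^^^^^
    J, dct = approx_derivative(
             ~~~~~~~~~~~~~~~~~^
        self.fun,
        ^^^^^^^^^
    ...<2 lines>...
        **self.finite_diff_options,
        ^^^^^^^^^^^^^^^^^^^^^^^^^^^
    )
    ^
    J, _nfev = _dense_difference(fun_wrapped, x0, f0, h,
               ~~~~~~~~~~~~~~~~~^^^^^^^^^^^^^^^^^^^^^^^^
                             use_one_sided, method,
                             ^^^^^^^^^^^^^^^^^^^^^^
                             mf)
                             ^^^
    df = [f_eval - f0 for f_eval in f_evals]
                                    ^^^^^^^
    f = np.atleast_1d(self.fun(x, *self.args, **self.kwargs))
                      ~~~~~~~~^^^^^^^^^^^^^^^^^^^^^^^^^^^^^^
    return np.atleast_1d(self.fun(x))
                         ~~~~~~~~^^^
    return self.f(x, *self.args, **self.kwargs)
           ~~~~~~^^^^^^^^^^^^^^^^^^^^^^^^^^^^^^
  File "<stdin>", line 18, in f
  File "h.py", line 11, in proj
    c=manip.get_calibration(cam);K=c["K"];p=R.from_rotvec(c["attitude"]).inv().apply(np.atleast_2d(P)-c["origin"]);q=p@K.T
ValueError: time passes only in moves, steps and waits
```

```bash
python3 - <<'E'
from workcell import manip
import pickle
print(manip.read_state()["t"])
pickle.dump({n:manip.get_calibration(n) for n in("top","scene","wrist")},open("cal.pkl","wb"))
E
sed -i 's/manip.get_calibration(cam)/CAL[cam]/; 1i import pickle\nCAL=pickle.load(open("cal.pkl","rb"))' h.py
cat > fit.py <<'E'
from h import *
top=[((115,88,.112),(98,137)),((115,-88,.112),(390,76)),((-100,-88,.112),(478,440)),((-100,88,.112),(170,500)),((115,110,.012),(70,175)),((-115,110,.012),(142,530)),((-115,-110,.012),(492,458))]
sc=[((115,88,.112),(66,293)),((115,-88,.112),(227,133)),((-100,-88,.112),(520,262)),((-100,88,.112),(366,443)),((115,110,.012),(40,428)),((-115,110,.012),(350,592)),((-115,-110,.012),(525,358))]
wt=[(207,284),(358,255),(392,407),(236,437)];ws=[(243,316),(327,228),(455,283),(375,380)]
wc=[(46,45),(46,-45),(-46,-45),(-46,45)]
pt=[(652,100),(690,238)]; ps=[(397,45),(515,92)]
def px(cam,u): 
    o=(260,120) if cam=="top" else (255,105); return np.array([o[1]+u[1]/4-.4,o[0]+u[0]/4-.4])
def f(p,det=False,cams=("top","scene")):
    x,y,a,xw,yw,xs,ys=p[:7];out=[]
    off={"top":p[7:9],"scene":p[9:11]}
    c,s=np.cos(a),np.sin(a)
    W=lambda X,Y,Z:[x+c*X-s*Y,y+s*X+c*Y,Z]
    for cam,L,w in(("top",top,wt),("scene",sc,ws)):
        if cam not in cams: continue
        for (X,Y,Z),u in L: out.append(proj(cam,W(X/1e3,Y/1e3,Z))[0]+off[cam]-px(cam,u))
        for (X,Y),u in zip(wc,w): out.append(proj(cam,W(xw+X/1e3,yw+Y/1e3,.112))[0]+off[cam]-px(cam,u))
    if "top" in cams:
      for X,u in zip((.045,-.045),pt): out.append(proj("top",W(xs+X,ys,.106))[0]+off["top"]-px("top",u))
    if "scene" in cams:   # inner top edge of plate
      for X,u in zip((.045,-.045),ps): out.append(proj("scene",W(xs+X,ys+.012,.106))[0]+off["scene"]-px("scene",u))
    out=np.array(out)
    if det: print(out.round(1).tolist())
    return np.r_[out.ravel(),np.array(p[7:])*.5]
for cams in (("top",),("scene",),("top","scene")):
    r=least_squares(f,[.54,.015,.19,-.03,0,0,-.22,0,0,0,0],kwargs=dict(cams=cams),loss="soft_l1");print(cams,r.x.round(4),r.cost)
    x,y,a,xw,yw,xs,ys=r.x[:7];c,s=np.cos(a),np.sin(a)
    for n,X,Y in(("window",xw,yw),("pad",-.028,0),("face",xs,ys),("homeface",0,-.165)): print(n,x+c*X-s*Y,y+s*X+c*Y)
f(r.x,True)
E
python3 fit.py
```

```text
1.5
('top',) [ 0.538   0.0136  0.1425 -0.0304 -0.0006  0.0292 -0.2328 -0.2581 -0.2534
  0.      0.    ] 14.290121073285299
window 0.5079846931538331 0.0085947509516862
pad 0.510271342435053 0.009576350646271081
face 0.5999302842821603 -0.21270123695213775
homeface 0.5614150201069059 -0.14977647874247124
('scene',) [ 5.4840e-01  7.4000e-03  1.4580e-01 -3.3600e-02 -3.3000e-03  2.4300e-02
 -2.4250e-01 -0.0000e+00 -0.0000e+00  3.3074e+00 -7.0600e-02] 10.726546605452013
window 0.5156395992398998 -0.0007387308385931727
pad 0.5207364182564831 0.003328298438234437
face 0.6076853744388269 -0.22901002196740775
homeface 0.572416052386176 -0.15585152257002366
('top', 'scene') [ 0.542   0.0138  0.1434 -0.0327 -0.0014  0.0251 -0.2346  0.6601 -0.4384
  0.2376  0.2291] 28.732182324174428
window 0.5098605548064532 0.0077366369308567795
pad 0.5143179005399399 0.009762805640081234
face 0.6003608063744905 -0.21479996369017773
homeface 0.5656046407074155 -0.14954403753683268
[[-2.0, -1.1], [-1.4, 0.5], [-2.3, -0.7], [-1.6, -0.9], [1.7, -0.3], [3.7, -0.5], [3.4, 1.2], [-0.3, -0.7], [-0.8, 0.3], [0.4, 0.6], [0.9, 0.2], [-0.8, -2.7], [-2.0, -0.7], [-0.6, 0.3], [1.2, 0.3], [-1.1, 1.0], [0.5, 2.8], [0.4, 4.3], [-0.3, -0.4], [-0.6, -0.7], [0.9, 0.2], [0.3, 0.3], [-0.6, 0.7], [1.9, 0.7], [0.3, -0.9], [1.0, -0.8]]
```

```bash
sed -i 's/proj(cam,W(X\/1e3,Y\/1e3,Z))/proj(cam,W(X\/1e3+(p[11] if Z<.05 else 0),Y\/1e3+(p[12] if Z<.05 else 0),Z))/; s/p\[7:\])\*.5/p[7:11])*.5/; s/0,0,0,0\],kwargs/0,0,0,0,0,0],kwargs/' fit.py; python3 fit.py
```

```text
('top',) [ 5.378e-01  1.370e-02  1.458e-01 -2.810e-02 -6.000e-04  3.080e-02
 -2.330e-01  6.712e-01  2.220e-02  0.000e+00 -0.000e+00  1.190e-02
 -9.000e-04] 4.620149593104889
window 0.5101433714294266 0.009089690540468074
pad 0.5101256389542803 0.009654743514797823
face 0.6021696618637111 -0.21228932253002733
homeface 0.5617994765398029 -0.14952695929424062
('scene',) [ 5.5180e-01  7.0000e-04  1.5060e-01 -3.1300e-02 -1.9000e-03  2.6400e-02
 -2.4320e-01  0.0000e+00  0.0000e+00  5.5959e+00  3.0100e-01  7.3000e-03
  4.2000e-03] 6.103271561391603
window 0.5211175645375449 -0.005861139313500957
pad 0.5240777211443173 -0.0035232503472708595
face 0.6143542883965143 -0.23583011770478912
homeface 0.5765089186784106 -0.16245710301919503
('top', 'scene') [ 5.3980e-01  1.3600e-02  1.4790e-01 -2.9100e-02 -1.2000e-03  2.7800e-02
 -2.3480e-01  1.1791e+00 -1.8450e-01  5.3890e-01  7.8070e-01  1.0500e-02
  9.0000e-04] 16.24173657474201
window 0.511236167820857 0.008115306386716212
pad 0.512150593806338 0.00950003954522827
face 0.6019280546175964 -0.2144705369691094
homeface 0.5641540808890237 -0.14957427431857861
[[-0.4, -0.9], [-0.1, 0.7], [-1.0, -0.1], [0.1, -0.3], [-0.6, -1.3], [1.0, -1.1], [0.5, 0.4], [-0.2, -0.7], [-0.9, 0.3], [0.2, 0.7], [0.9, 0.4], [0.1, -1.5], [-1.3, 0.3], [-0.1, 1.6], [1.9, 1.9], [-1.7, -1.3], [-0.6, 0.3], [-0.6, 1.7], [-0.1, -0.4], [-0.5, -0.8], [0.9, 0.1], [0.4, 0.4], [-0.7, 0.7], [1.7, 0.8], [0.5, -0.9], [1.1, -0.8]]
```

```bash
python3 -m handwheel '[[0,0,0,0,0,4.4,0],[50,-24,0,0,0,0,0],[50,-24,0,0,0,0,0],[50,-24,0,0,0,0,0],[50,-24,0,0,0,0,0],[50,-24,0,0,0,0,0],[50,-24,0,0,0,0,0],[50,-24,0,0,0,0,0]]'
```

```text
t: 2.5
tcp_pos: [0.4617, -0.391, 0.2269]
eef_rot: [3.133, 0.23, 0.0]
force: [0.6, 0.3, -0.7]
gripper_width: 0.0162
```

```bash
python3 -m handwheel '[[50,-24,0,0,0,0,0],[50,-24,0,0,0,0,0],[50,-24,0,0,0,0,0],[0,0,0,0,0,0,0]]'
```

```text
t: 3.0
tcp_pos: [0.6022, -0.2933, 0.2261]
eef_rot: [-3.129, -0.243, -0.003]
force: [-0.7, 0.3, 0.2]
gripper_width: 0.0005
```

```bash
cat >> h.py <<'E'
def wproj(P,s):
    c=CAL["wrist"];K=c["K"];H=c["hand_eye"]
    pt=R.from_rotvec(s["eef_rot"]).inv().apply(np.atleast_2d(P)-s["tcp_pos"])
    pc=(pt-H[:3,3])@H[:3,:3]
    rho=np.hypot(pc[:,0],pc[:,1]);th=np.arctan2(rho,pc[:,2])
    return np.c_[K[1,2]+K[0,0]*th*pc[:,1]/rho,K[0,2]+K[0,0]*th*pc[:,0]/rho]
def pressW(x,y,a,P):
    P=np.atleast_2d(P).astype(float);c,s=np.cos(a),np.sin(a)
    return np.c_[x+c*P[:,0]-s*P[:,1],y+s*P[:,0]+c*P[:,1],P[:,2]]
E
python3 - <<'E'
from h import *
import cv2
s=manip.read_state();im=manip.get_image("wrist")[:,:,::-1].copy();cv2.imwrite("pics/w1.png",im)
pickle.dump(s,open("s1.pkl","wb"))
pose=(.5395,.0136,.147)
G=[(x,y,.112) for x in(-.1,.115) for y in(-.088,.088)]+[(-.028+x,y,.112) for x in(-.046,.046) for y in(-.045,.045)]+[(.025+x,-.2345,z) for x in(-.045,.045) for z in (.106,.014)]
p=wproj(pressW(*pose,G),s);print(p.round(0).tolist())
for r,c in p: cv2.circle(im,(int(round(c)),int(round(r))),3,(0,0,255),1)
cv2.imwrite("pics/w1o.png",im)
E
```

```text
[[283.0, 126.0], [267.0, 37.0], [98.0, 97.0], [117.0, 8.0], [261.0, 94.0], [254.0, 49.0], [188.0, 78.0], [188.0, 33.0], [224.0, 234.0], [197.0, 252.0], [133.0, 229.0], [126.0, 249.0]]
```

View pics/w1o.png

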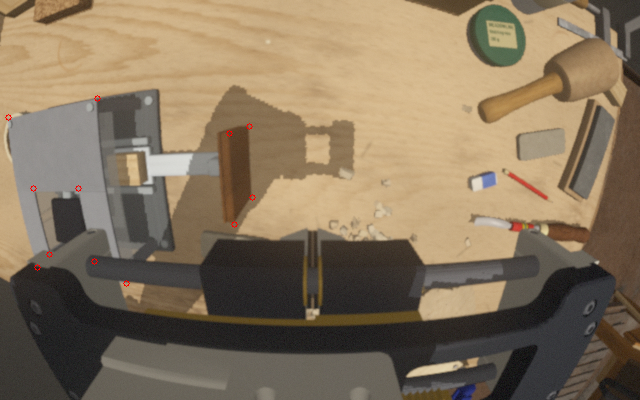

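```bash
python3 -m handwheel '[[4,0,50,0,0,0,0],[4,0,50,0,0,0,0],[0,0,46,0,0,0,0],[0,0,10,0,0,0,0],[0,-20,0,0,0,0,0],[0,-15,0,0,0,0,0],[0,0,0,0,0,0,0]]' 20
```

```text
t: 3.92
tcp_pos: [0.6023, -0.2605, 0.0728]
eef_rot: [3.133, 0.236, 0.004]
force: [0.2, -0.3, -0.2]
gripper_width: -0.0001
```

```bash
python3 -m handwheel '[[0,-8,0,0,0,0,0],[0,-8,0,0,0,0,0],[0,-8,0,0,0,0,0],[0,-8,0,0,0,0,0]]'
```

```text
t: 4.42
tcp_pos: [0.5962, -0.2314, 0.0707]
eef_rot: [3.132, 0.23, 0.0]
force: [-0.2, -2.5, -1.3]
gripper_width: 0.0004
```

```bash
python3 -m handwheel '[[0,-8,0,0,0,0,0],[0,-8,0,0,0,0,0],[0,-8,0,0,0,0,0],[0,-8,0,0,0,0,0],[0,-8,0,0,0,0,0],[0,-8,0,0,0,0,0],[0,-6,0,0,0,0,0],[0,0,0,0,0,0,0]]'
```

```text
t: 5.42
tcp_pos: [0.5886, -0.1767, 0.0708]
eef_rot: [-3.132, -0.232, -0.001]
force: [0.0, -0.2, 0.4]
gripper_width: 0.0004
```

```bash
python3 -m handwheel '[[0,-4,0,0,0,0,0],[0,-3,0,0,0,0,0]]'
```

```text
t: 5.68
tcp_pos: [0.5878, -0.1711, 0.0708]
eef_rot: [3.133, 0.23, 0.001]
force: [0.9, -2.9, -1.0]
gripper_width: 0.0001
```

```bash
python3 -m handwheel '[[0,-3,0,0,0,0,0],[0,0,0,0,0,0,0]]'
```

```text
t: 5.92
tcp_pos: [0.5871, -0.1675, 0.0708]
eef_rot: [-3.133, -0.231, -0.0]
force: [0.7, -0.0, 0.1]
gripper_width: 0.0006
```

```bash
python3 -m handwheel '[[0,-2,0,0,0,0,0],[0,-2,0,0,0,0,0]]'
```

```text
t: 6.18
tcp_pos: [0.5866, -0.1652, 0.0709]
eef_rot: [3.132, 0.229, 0.001]
force: [3.1, -8.3, -1.1]
gripper_width: 0.0005
```

```bash
python3 -m handwheel '[[0,-2,0,0,0,0,0],[0,0,0,0,0,0,0]]'
```

```text
t: 6.42
tcp_pos: [0.5867, -0.1652, 0.071]
eef_rot: [3.13, 0.227, 0.002]
force: [4.7, -10.9, -2.1]
gripper_width: 0.0007
```

```bash
python3 -m handwheel '[[0,0,0,0,0,0,0],[0,15,0,0,0,0,0],[0,25,0,0,0,0,0],[0,0,-50,0,0,0,0],[0,0,-50,0,0,0,0],[0,0,-40,0,0,0,0],[0,0,0,0,0,0,0]]'
python3 - <<'E'
from h import *
import cv2
s=manip.read_state()
pose=(.5395,.0136,.147)
print(s["tcp_pos"])
G=[(x,y,.112) for x in(-.1,.115) for y in(-.088,.088)]+[(-.028+x,y,.112) for x in(-.046,.046) for y in(-.045,.045)]+[(.025+x,-.165,z) for x in(-.045,.045) for z in (.106,.014)]
for n in("wrist","top","scene"):
    im=manip.get_image(n)[:,:,::-1].copy();cv2.imwrite(f"pics/{n}2.png",im)
    p=wproj(pressW(*pose,G),s) if n=="wrist" else proj(n,pressW(*pose,G))
    for r,c in p: cv2.circle(im,(int(round(c)),int(round(r))),3 if n=="wrist" else 1,(0,0,255),1)
    if n!="wrist": im=cv2.resize(im[100:260,240:440],None,fx=4,fy=4,interpolation=cv2.INTER_CUBIC)[:600]
    cv2.imwrite(f"pics/{n}2o.png",im)
E
```

```text
t: 7.3
tcp_pos: [0.5936, -0.202, 0.2143]
eef_rot: [3.132, 0.231, 0.009]
force: [-0.1, -0.0, 0.1]
gripper_width: 0.0008
[ 0.59355506 -0.20202008  0.21428234]
```

View pics/wrist2o.png

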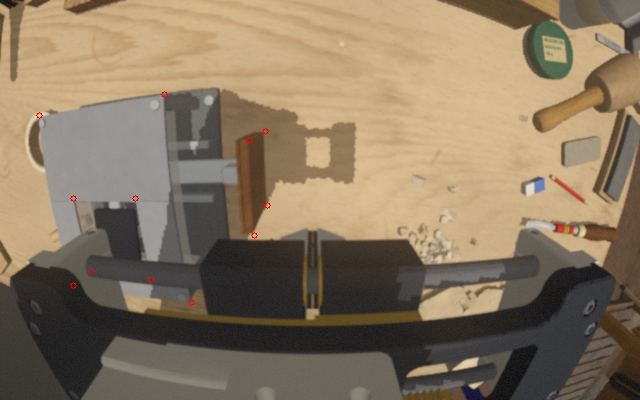

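View pics/top2o.png

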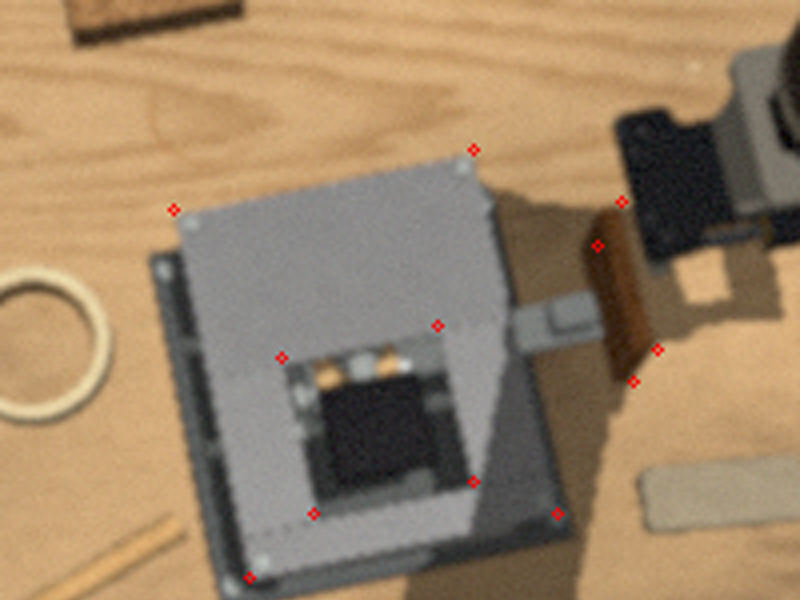

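View pics/scene2o.png

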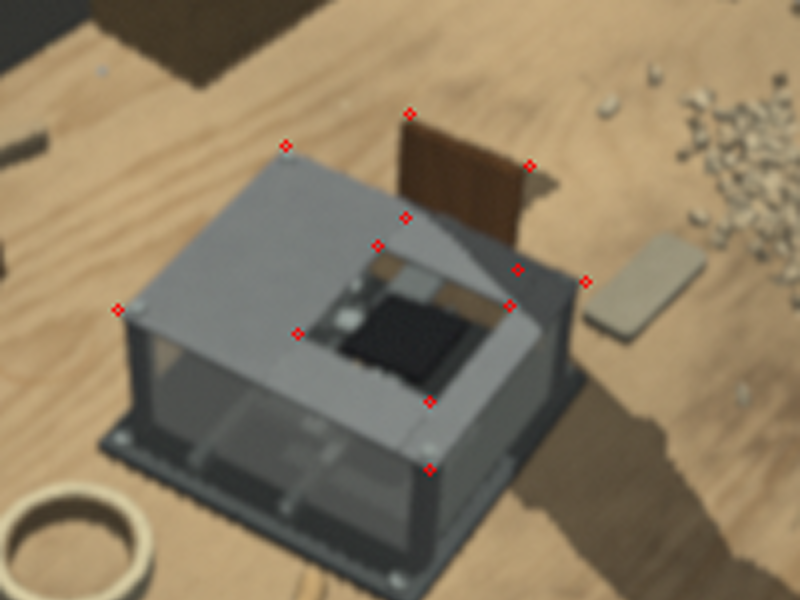

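```bash
python3 -m handwheel '[[-26,-44,0,0,0,0,0],[-26,-44,0,0,0,0,0],[-26,-44,0,0,0,0,0],[-26,-44,0,0,0,0,0],[-26,-44,0,0,0,0,0],[0,0,0,0,0,0,0],[0,0,0,0,0,0,0]]'
python3 - <<'E'
from h import *
import cv2
s=manip.read_state();pickle.dump(s,open("s3.pkl","wb"))
pose=(.5395,.0136,.147)
print(s["tcp_pos"],s["eef_rot"],s["joint_velocities"].round(3) if hasattr(s["joint_velocities"],"round") else "")
G=[(x,y,.112) for x in(-.1,.115) for y in(-.088,.088)]+[(-.028+x,y,.112) for x in(-.046,.046) for y in(-.045,.045)]+[(.025+x,-.165,z) for x in(-.045,.045) for z in (.106,.014)]
im=manip.get_image("wrist")[:,:,::-1].copy();cv2.imwrite(f"pics/w3.png",im)
p=wproj(pressW(*pose,G),s);print(p.round(1).tolist())
for r,c in p: cv2.circle(im,(int(round(c)),int(round(r))),3,(0,0,255),1)
cv2.imwrite(f"pics/w3o.png",im)
for t in("window","lever_pad"): print(t,manip.place_of(t,"wrist"))
E
```

```text
t: 8.32
tcp_pos: [0.4309, -0.0035, 0.2101]
eef_rot: [3.133, 0.231, -0.002]
force: [-0.3, -1.0, -0.2]
gripper_width: 0.0006
[ 0.43088362 -0.00352836  0.21006541] [ 3.13289243e+00  2.30803479e-01 -1.98035088e-03] [ 0.014  0.011  0.014 -0.019 -0.001  0.003 -0.001]
[[184.4, 412.0], [184.2, 212.9], [-49.7, 412.6], [-49.9, 212.7], [154.3, 365.9], [154.2, 259.1], [45.3, 367.6], [45.2, 257.6], [100.9, 489.4], [100.1, 449.7], [9.7, 488.3], [28.3, 449.8]]
window []
lever_pad [{'at': [101.1, 312.9], 'conf': 0.75}]
```

View pics/w3o.png

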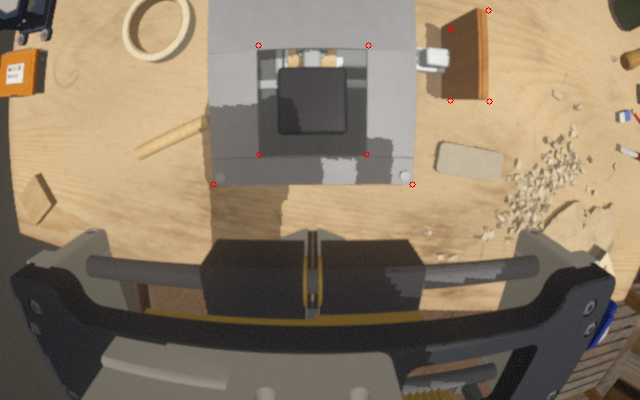

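```bash
python3 -m handwheel '[[40,-1,0,0,0,0,0],[42,0,0,0,0,0,0],[0,0,30,0,0,0,0],[0,0,30,0,0,0,0],[0,0,20,0,0,0,0],[0,0,0,0,0,0,0]]'
```

```text
t: 9.22
tcp_pos: [0.5112, 0.009, 0.1291]
eef_rot: [3.133, 0.229, -0.006]
force: [-0.7, 0.9, 0.4]
gripper_width: 0.0004
```

```bash
python3 - <<'E'
from h import *
import cv2
print(manip.read_state()["tcp_pos"])
im=manip.get_image("scene")[:,:,::-1].copy()[100:250,240:420];cv2.imwrite("pics/s4.png",cv2.resize(im,None,fx=4,fy=4,interpolation=cv2.INTER_CUBIC))
E
```

```text
[0.51121603 0.00895334 0.12905152]
```

View pics/s4.png

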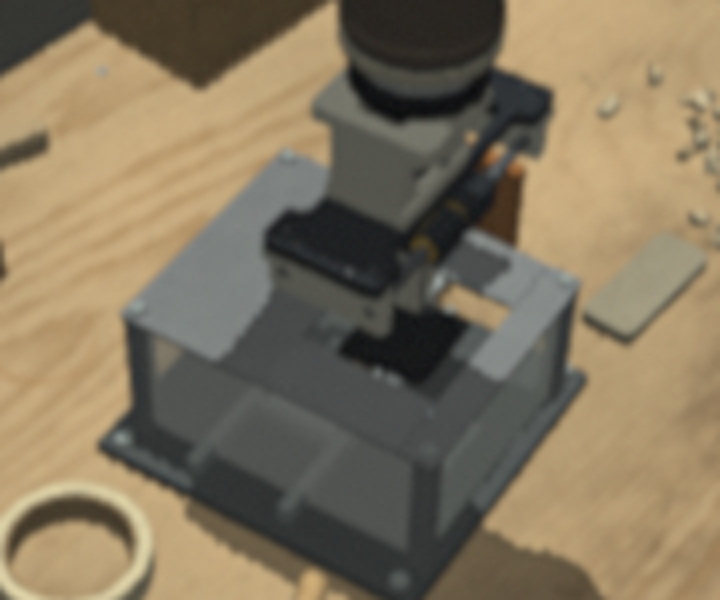

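```bash
python3 - <<'E'
from h import *
import cv2
s=manip.read_state();Rm=R.from_rotvec(s["eef_rot"])
im=cv2.imread("pics/s4.png")
T=[(0,0,0),(0.0095,.019,0),(.0095,-.019,0),(-.0095,-.019,0)]+[(x,y,-.066) for x in(-.0375,.0375) for y in(-.095,.095)]
for i,(r,c) in enumerate(proj("scene",Rm.apply(T)+s["tcp_pos"])):
    p=(int((c-240)*4),int((r-100)*4));print(T[i],p);cv2.circle(im,p,4,(0,0,255) if i<4 else (0,255,0),-1)
cv2.imwrite("pics/s4o.png",im)
E
```

```text
(0, 0, 0) (403, 295)
(0.0095, 0.019, 0) (406, 270)
(0.0095, -0.019, 0) (372, 308)
(-0.0095, -0.019, 0) (400, 322)
(-0.0375, -0.095, -0.066) (373, 344)
(-0.0375, 0.095, -0.066) (550, 143)
(0.0375, -0.095, -0.066) (255, 286)
(0.0375, 0.095, -0.066) (439, 96)
```

View pics/s4o.png

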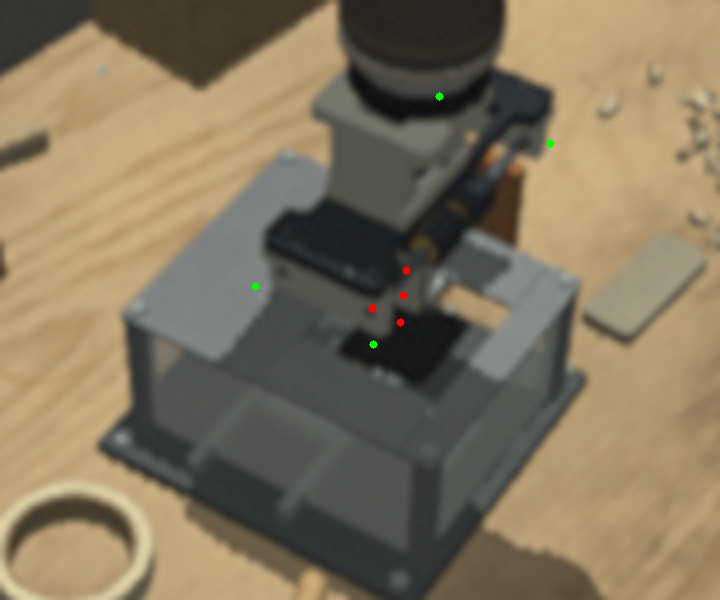

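The scene picture agrees with the model. The fingertips (around 400,300) sit over the window, and the body's underside stays above the roof. Now I'll press the lever.

```bash
python3 -m handwheel '[[0,0,10,0,0,0,0],[0,0,8,0,0,0,0],[0,0,8,0,0,0,0],[0,0,8,0,0,0,0],[0,0,8,0,0,0,0],[0,0,0,0,0,0,0]]'
```

```text
t: 10.02
tcp_pos: [0.5118, 0.0099, 0.0881]
eef_rot: [-3.133, -0.231, 0.001]
force: [-0.0, -0.6, 0.1]
gripper_width: 0.0004
```

```bash
python3 -m handwheel '[[0,0,6,0,0,0,0],[0,0,5,0,0,0,0],[0,0,0,0,0,0,0]]'
```

```text
t: 10.4
tcp_pos: [0.512, 0.0099, 0.0774]
eef_rot: [3.133, 0.231, -0.0]
force: [-0.2, 0.6, -0.1]
gripper_width: 0.0002
```

```bash
python3 -m handwheel '[[0,0,3,0,0,0,0],[0,0,0,0,0,0,0]]'
```

```text
t: 10.65
tcp_pos: [0.5122, 0.0099, 0.0746]
eef_rot: [3.133, 0.231, 0.0]
force: [0.0, -0.3, 0.5]
gripper_width: 0.0004
```

```bash
python3 -m handwheel '[[0,0,2,0,0,0,0],[0,0,2,0,0,0,0]]'
```

```text
t: 10.9
tcp_pos: [0.5124, 0.0099, 0.071]
eef_rot: [3.133, 0.231, 0.001]
force: [-4.6, -1.2, 17.0]
gripper_width: 0.0003
```

```bash
python3 -m handwheel '[[0,0,2,0,0,0,0],[0,0,1,0,0,0,0]]'
```

```text
t: 11.15
tcp_pos: [0.5126, 0.01, 0.0701]
eef_rot: [3.133, 0.23, 0.003]
force: [-12.9, -0.4, 44.2]
gripper_width: 0.0005
```

```bash
python3 -m handwheel '[[0,0,1,0,0,0,0],[0,0,0,0,0,0,0]]'
```

```text
t: 11.4
tcp_pos: [0.5126, 0.01, 0.07]
eef_rot: [3.132, 0.23, 0.004]
force: [-14.3, -0.5, 46.5]
gripper_width: 0.0004
```

Force climbed to 46 N with the TCP holding at z = 0.070, so the lever is at its stop. Next I withdraw straight up.

```bash
python3 -m handwheel '[[0,0,-6,0,0,0,0],[0,0,-20,0,0,0,0],[0,0,-40,0,0,0,0],[0,0,-50,0,0,0,0],[-40,0,-30,0,0,0,0],[-42,0,0,0,0,0,0],[0,0,0,0,0,0,0],[0,0,0,0,0,0,0]]'
python3 - <<'E'
from h import *
import cv2
s=manip.read_state()
print(s["tcp_pos"],s["force"])
for n in("wrist","top","scene"):
    im=manip.get_image(n)[:,:,::-1].copy()
    if n!="wrist": im=cv2.resize(im[100:250,230:430],None,fx=4,fy=4,interpolation=cv2.INTER_CUBIC)
    cv2.imwrite(f"pics/{n}5.png",im)
for t in("lever_pad","push_face"): print(t,manip.place_of(t,"wrist"))
for t in("stone","tape","spare_dowel"):
    for n in ("top","scene"): print(t,n,[q["at"] for q in manip.place_of(t,n)[:1]])
E
```

```text
t: 12.4
tcp_pos: [0.4315, -0.0021, 0.2128]
eef_rot: [3.133, 0.23, 0.001]
force: [-0.8, 0.1, 1.0]
gripper_width: 0.0005
[ 0.43146322 -0.00209006  0.21280298] [-0.81067524  0.14886854  1.01995332]
lever_pad [{'at': [103.0, 313.5], 'conf': 0.61}]
push_face [{'at': [56.0, 474.7], 'conf': 0.61}]
stone top [[223.4, 419.3]]
stone scene [[172.4, 400.5]]
tape top [[185.1, 251.5]]
tape scene [[236.8, 258.8]]
spare_dowel top [[248.0, 264.5]]
spare_dowel scene [[266.1, 311.9]]
```

View pics/wrist5.png

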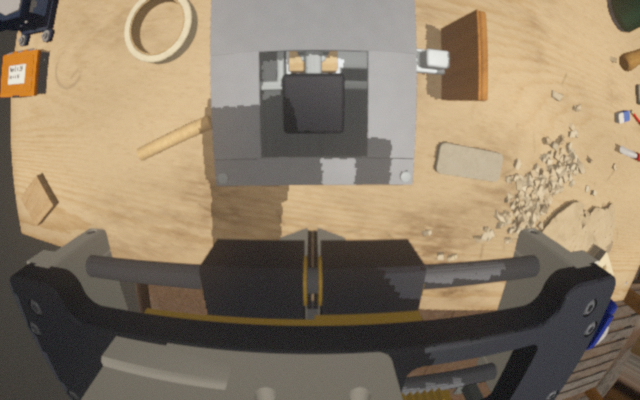

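View pics/scene5.png

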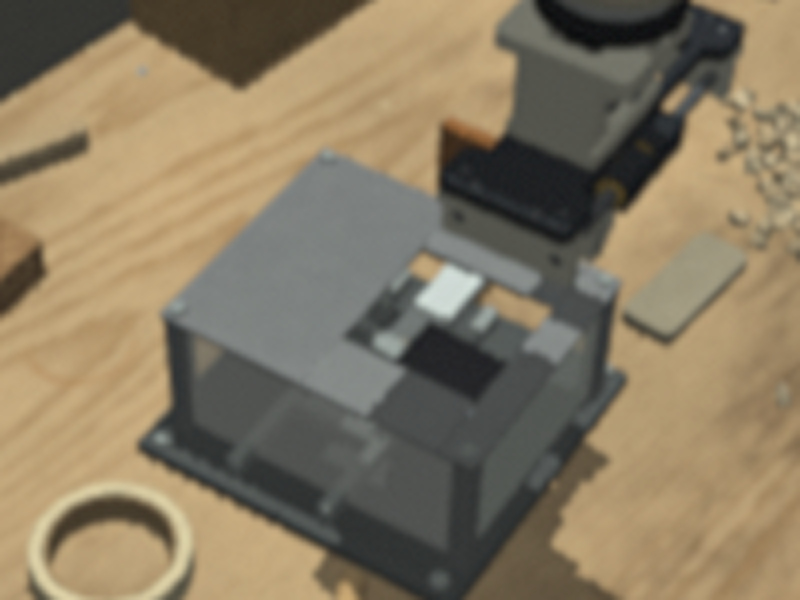

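The wrist view shows the pad lower: it is about 60 px wide (cols 284–344), against about 69 px raised. The block (tan, row 62) is under the ram. The plate sits at cols 441–488 as before, and the stone, tape and dowel haven't moved.

```bash
python3 -c "
from workcell import manip
print(manip.finish_job())"
```

```text
the job is handed in; nothing more can be done
None
```

I pushed the shuttle home, pressed the lever to its stop through the roof window, withdrew and handed the job in at about 12.8 s. No verdict was reported.

- **Shuttle:** I pushed only the outer face of the plate, with the fingers shut. The fingertip stopped at press y ≈ −184 mm, which puts the face at about −165 mm, the home position. The force rose to 11 N with no further motion, so it was against the stop.
- **Lever:** I pressed at the pad's centre until the force reached 46 N at the stop, with the TCP at z = 0.070 m, matching the stated height fully down. After I withdrew, the pad's width in the wrist picture fell from about 69 to 60 px, which is what a 32 mm drop should give.
- **Loose things:** The detected places of the stone, tape and dowel differ from the start by at most about 3 px. That is within the detector's scatter, and the pictures show no visible shift.
- **Guard:** I saw no unexpected force near it. At full press the gripper body should have cleared the roof by about 24 mm.
- **What disagreed:**
  - The fixed cameras' network point estimates disagreed with each other by about 10 mm.
  - My first fit only settled once I let the base plate sit about 10 mm further back than its stated origin implies.
  - The fit's projection into the wrist picture over the window was within about 4 px of what I saw.

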